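Set the magnetic stirrer to its fourth speed and start it

ROBOT

A 6-joint arm with a two-finger parallel gripper is mounted at the origin on a cart in front of the work surface, level with it; the furniture and walls round the work are solid. World frame = base frame: x ahead of the robot, y to its left, z up, the work surface at z = 0. Lengths are in mm, angles in degrees, forces in N, time in s.
With the tool pointing down it reaches from about 350 to 850 mm from the base axis. Payload 8.1 kg.
Tool frame: the origin (TCP) lies between the finger pads; the fingertips stand 17 mm ahead of it and the grasp point (between the pads) lies 2 mm behind it; z points along the fingers, y is the line along which they close (so a half turn about z gives the same grasp; the last joint's range is limited). The gripper opens to 85 mm and grips with 20 to 120 N. Pads are 22 mm wide; open, the fingers measure 114 mm over their backs; the gripper's body (76 mm by 85 mm) begins 54 mm behind the grasp point. The pads swing forward as they close: fully open they stand 13 mm farther back than shut.
Start: joints at [66.268, 7.471, 85.268, -0, 87.261, -4.893], TCP at [193.723, 567.87, 248.292] pointing down, gripper open.
Joint ranges: [-169.43, 169.43], [-51.17, 129.36], [1.28, 143.12], [-76.62, 256.62], [0, 156.53], [-152.29, 152.29]. Speed limits (degrees/s): [136.94, 136.94, 159.86, 180, 180, 180].

INTERFACE

Orientations are given as [roll, pitch, yaw] about the fixed x, y, z axes, in that order (R = Rz(yaw) Ry(pitch) Rx(roll)).
In Python, from bench import sense, snapshot, hand_in, trace, place_of gives the robot as it stands.
- The arm moves only by the shell command python3 -m handwheel 'ROWS' [FORCE]. ROWS is JSON, a list of rows, each a list of 7 numbers: the opening, from -1 (shut) to 1 (fully open), then the shift along the tool's x, y, z in cm, then the turn, a rotation vector about the tool's x, y, z in rad. A call has 1 to 12 rows; each row shifts and turns the commanded pose from where the row before left it, along the tool's axes as they then stand; what a row does not reach is not made up. A row lasts 1/12 s, in which the tool goes at most 41.7 mm and 7.16 degrees, less where a joint would pass 70% of its speed; a pose out of reach is approached as far as the arm can. A call with a gripper value outside its range is refused whole. The fingers move at their own pace and stop on an object; FORCE is the grip in N (left out, the last holds). Time passes only in rows, so rows that do not move let the fingers close. It gives the time, the measured TCP pose, the force, the opening and the grip force at its end, in the units of the state.
- sense(): the state, without advancing time (a new reading comes with each control period).
- snapshot(name): name is "side" or "top"; returns a dict with "image" (400x640x3 uint8, red, green, blue), "intrinsics" (3x3 intrinsics, pixels), "R" (3x3) and "t" (3): a world point X has camera coordinates R X + t. Camera axes: x right, y down, z forward; pixel columns grow to the right and rows downward; lengths in mm; the calibration is good to about 2 mm. A picture is of the moment at which its call begins. There is no depth.
- hand_in(): hands the job in; it is judged then, once.
Trained networks look in a picture, given as the dict that the camera call returned (one of the last four; its "shot" number tells which), for a name from the list of things; names that differ only in an ending like _2 or _b are one class to them, and where a whole thing is asked for, a point or a joint stands for the part that bears it (a point fixed in the world has none). Each returns a list of dicts, best first, with "conf" (0 to 1); they miss things now and then, are a little off and sometimes report something else, mostly with a low value. They report only what shows in the picture. A call takes as long as a camera call.
- trace(picture, query): "pixels" (400x640 bool, what is visible of it).
- place_of(picture, query): "location" ([x, y, z] in mm, in world coordinates, good to about 4 mm: a listed point, or the origin of a listed thing).
The state is a dict: "time": time; "joint_pos": joint angles; "qd": joint speeds; "joint_efforts": joint torques, N m; "tool_pos": TCP position; "tcp_rot": TCP orientation; "ft_force": force on the tool from outside, world axes, zero at the start; "wrist_torque": the same for the moment, N m; "finger_gap": finger opening in mm; "grip_force": force on a finger pad.
Only numpy, scipy, OpenCV 4.12 (cv2) and the standard library are available. Lean on these libraries where they do the work, as an engineer would, in place of code of your own. Each camera call takes 0.05 s, during which the arm holds its last target. There are 200 camera calls.

TASK

Bring the magnetic stirrer up to its fourth speed and start it: with a fingertip against one side of the selector's wing, push it round clockwise, click by click, from where it stands until it rests at the fourth dot after the off ring, without ever running on to the fifth. Then press the start key beside it right down and let it come up again. Do not pinch the wing or press the key before the speed is set, and leave the beaker on the plate and the glassware beside the stirrer standing where they are.

Things in the scene. Friction and masses are not known exactly. Their poses are not given: they have to be found in the camera images.
- stirrer: low white box, 270 (x) by 170 (y) mm, fixed on the bench; origin on the bench under its centre, x points from the front (controls) to the rear (plate), y to its left. Front half: flat deck with grey panel at 70 mm height. Rear: white round plate, 125 mm across, top at 85 mm, centre at (66, 0) mm. Selector axis at (-85, 30) mm, start key at (-85, -55) mm
- plate_center (a point): centre of the round plate's top, on which the beaker stands. Marks on the deck round the selector, on a circle of 41 mm radius: a small black ring for off at the stirrer's left, then clockwise six black dots, each larger than the last, 30 degrees apart; the third lies straight to the rear, the fourth 30 degrees right of that
- selector (a joint): speed selector's angle, rad, growing clockwise seen from above: 0 = off (pointer to the stirrer's left), six speeds, one click = 0.5236 rad each; fourth dot = 2.094; ends at about 0 and 3.14. A sprung roller holds it at each stop with up to 0.1 N m; pushed half a click (0.26) past a stop it snaps on to the next. Starts anywhere from off to the second dot
- dial_center (a point): on the selector's axis, on the upper face of its black round skirt (64 mm across, 77 mm above the bench). Its x axis points along the wing to the pointer end, z up; it turns with the selector
- pointer_tip (a point): top of the wing's pointer end (white line), 32 mm from the axis, 96.5 mm above the bench. The wing is a straight black bar across the skirt, 14.5 mm thick over its finger pads, from 32 mm on the pointer side to 29 mm on the tail side of the axis, standing 19.5 mm above the skirt
- wing_left: finger pad on the wing's flank towards +y of dial_center (left when looking along the pointer): 52 mm long, outer face 7 mm from the wing's middle plane, 77 to 92 mm above the bench; origin on the selector's axis. Pushing it at the pointer end turns the selector clockwise
- wing_right: the same pad on the opposite flank. Pushing it at the tail end turns the selector clockwise
- start_key (a joint): how far the start key is pressed, m: 0 up, 0.004 fully down; spring return, 1.5 N to start it, 5 N fully down
- key_top (a point): middle of the start key's upper face; the key is a light grey rounded rectangle of 26 by 22 mm with a small ring on it, right of the selector, 7 mm proud of the deck
- beaker: tall glass beaker with cloudy liquid, 77 mm across and 127 mm high, standing loose on the round plate; origin at the centre of its underside. A bystander
- flask: conical flask, 100 mm across and 146 mm high, standing loose at the stirrer's left; origin at the centre of its underside. A bystander
- vial_a: small glass vial with white cap, 27 mm across and 61 mm high, loose at the stirrer's right; origin at the centre of its underside. A bystander
- vial_b: a second such vial beside the first. A bystander

How it is judged:
By the outcome, as a careful person would: the job done as asked, in the order asked, and still so for the second after the job is handed in, with the robot touching nothing.
It also fails if it takes over 45 s, if anything falls off the work surface, if the arm or the gripper's body presses on something with over 40 N, if the wrist force passes 120 N, or if a joint passes its speed limit or range.

## Working session

There is one attempt and no reset: what is moved stays moved. The work goes in short steps, Python scripts to look and compute and a shell command to move; the robot and the scene stay as the last step left them, time stands still between calls to the robot, and variables do not carry over. Pictures are saved under pics/ and viewed, at most 10 in all, crops included, and the job is handed in when it is done.

```bash
mkdir -p pics
cat > h.py <<'E'
import numpy as np, cv2
from bench import *
def px(s,X):
    c=np.array(s["R"])@np.array(X,float)+np.array(s["t"]); p=np.array(s["intrinsics"])@c; return p[:2]/p[2]
def ray(s,p,z):
    R=np.array(s["R"]);t=np.array(s["t"]);d=R.T@np.linalg.inv(np.array(s["intrinsics"]))@np.array([p[0],p[1],1.]);o=-R.T@t
    return o+d*(z-o[2])/d[2]
def save(s,n,crop=None,f=1):
    im=np.array(s["image"])[:,:,::-1]
    if crop: im=im[crop[1]:crop[3],crop[0]:crop[2]]
    cv2.imwrite("pics/"+n,cv2.resize(im,None,fx=f,fy=f,interpolation=cv2.INTER_CUBIC))
E
python3 - <<'E'
from h import *
for n in("top","side"):
    s=snapshot(n); save(s,n+"1.png")
    for q in("stirrer","plate_center","dial_center","pointer_tip","key_top","beaker","flask","vial_a"):
        print(n,q,[(np.round(d["location"]).tolist(),round(d["conf"],2)) for d in place_of(s,q)[:2]])
print(sense())
E
```

```text
top stirrer [([552.0, 60.0, 2.0], 0.9)]
top plate_center [([616.0, 78.0, 91.0], 0.7)]
top dial_center [([457.0, 67.0, 78.0], 0.66)]
top pointer_tip [([466.0, 99.0, 102.0], 0.67)]
top key_top [([482.0, -11.0, 80.0], 0.49)]
top beaker [([619.0, 86.0, 86.0], 0.87)]
top flask [([585.0, 255.0, 0.0], 0.94)]
top vial_a [([630.0, -63.0, 4.0], 0.7), ([577.0, -58.0, 1.0], 0.61)]
side stirrer [([553.0, 62.0, -1.0], 0.91)]
side plate_center [([610.0, 80.0, 85.0], 0.72)]
side dial_center [([465.0, 64.0, 78.0], 0.88), ([580.0, 256.0, -3.0], 0.29)]
side pointer_tip [([467.0, 98.0, 99.0], 0.66)]
side key_top [([485.0, -20.0, 74.0], 0.61)]
side beaker [([615.0, 85.0, 85.0], 0.71)]
side flask [([584.0, 258.0, -1.0], 0.85), ([484.0, -19.0, 77.0], 0.61)]
side vial_a [([632.0, -64.0, -1.0], 0.84), ([575.0, -58.0, 0.0], 0.59)]
{'time': 0.9, 'joint_pos': array([ 6.62641946e+01,  7.46793433e+00,  8.52669098e+01, -4.02883450e-04,
        8.72605673e+01, -4.89369793e+00]), 'qd': array([ 0.00323502, -0.02876644, -0.04569605, -0.04310354, -0.08430857,
       -0.04686439]), 'joint_efforts': array([-2.03508222e-03, -5.69300544e+01, -5.00874102e+01, -3.70286753e-04,
        1.02620033e-03,  2.31981738e-05]), 'tool_pos': array([193.7719798 , 567.86905213, 248.3344853 ]), 'tcp_rot': array([1.79995462e+02, 7.92396314e-04, 1.61157912e+02]), 'ft_force': array([-0.24273147,  0.46255847,  0.28765635]), 'wrist_torque': array([-0.00374678, -0.01548381,  0.02576258]), 'grip_force': 0.0, 'finger_gap': 85.6198349207439}
```

```bash
ls; ls pics
```

```text
h.py
pics
side1.png
top1.png
```

View pics/top1.png

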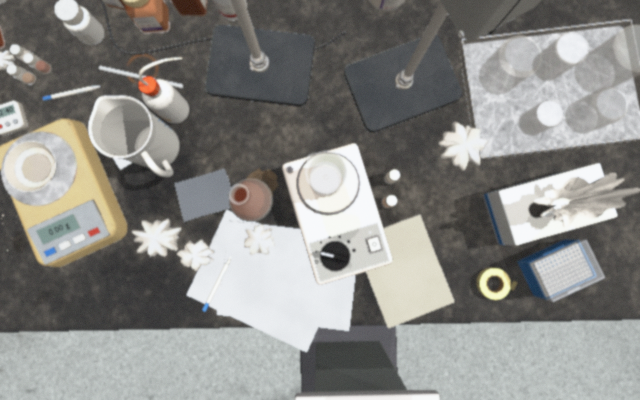

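View pics/side1.png

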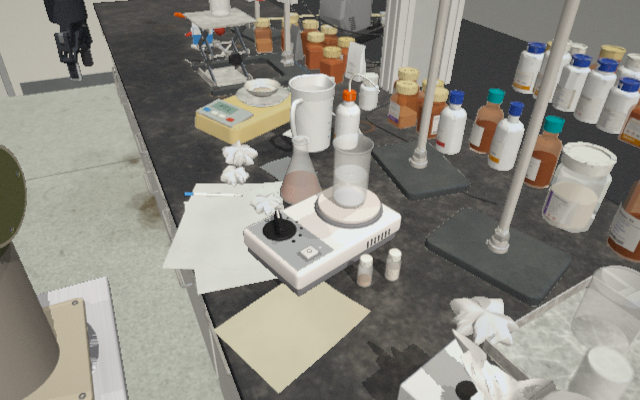

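The stirrer is at around (335,215) in the top picture, with the wing's white pointer to the left at (322,253) and the key at (375,244). The flask stands left at (250,198), the vials right at (392,175) and (390,201). Next I fit the stirrer's pose and check it on an enlarged crop.

Run:
```python
from h import *
from scipy.optimize import least_squares
L={"stirrer":(0,0,0),"plate_center":(66,0,85),"dial_center":(-85,30,77),"key_top":(-85,-55,77)}
W={k:[] for k in L}
tips=[]
for n in("top","side"):
    s=snapshot(n)
    if n=="top":top=s
    else: side=s
    for q in L: W[q].append(place_of(s,q)[0]["location"])
    tips.append(place_of(s,"pointer_tip")[0]["location"])
def T(p,l):
    c,s_=np.cos(p[2]),np.sin(p[2]);l=np.array(l,float);return np.array([p[0]+c*l[0]-s_*l[1],p[1]+s_*l[0]+c*l[1],l[2]])
f=lambda p:np.concatenate([(T(p,L[k])-w)[:2] for k in L for w in W[k]])
r=least_squares(f,[552,60,0.2],loss="soft_l1",f_scale=4);p=r.x
print(p,np.degrees(p[2]),r.fun.round(1))
# image-based refinement: white plate circle etc. overlay
def overlay(s,crop,f,name):
    im=np.array(s["image"])[crop[1]:crop[3],crop[0]:crop[2],::-1]
    im=cv2.resize(im,None,fx=f,fy=f,interpolation=cv2.INTER_CUBIC)
    P=lambda l:tuple(int(v) for v in ((px(s,T(p,l))-np.array(crop[:2])+.5)*f))
    for i in range(7):
        a=np.radians(90-30*i); cv2.circle(im,P((-85+41*np.cos(a),30+41*np.sin(a),70)),3,(0,0,255),1)
    for l in((-85,30,77),(-85,-55,77),(66,0,85)): cv2.drawMarker(im,P(l),(0,255,0),0,8,1)
    for a,b in(((-135,-85),(-135,85)),((-135,85),(135,85)),((135,85),(135,-85)),((135,-85),(-135,-85))):
        cv2.line(im,P((*a,70)),P((*b,70)),(255,0,0),1)
    cv2.imwrite("pics/"+name,im)
overlay(top,(275,135,405,295),3.7,"ov_top.png")
overlay(side,(235,180,405,295),4.6,"ov_side.png")
print(np.round(tips,1)); np.save("p.npy",p)
```

```text
[5.50267535e+02 5.94244711e+01 2.68016107e-01] 15.356191750788343 [-0.8 -0.8 -3.6 -0.9 -2.7 -0.7  3.4 -0.1  3.8  0.6 -4.6  1.3  2.3 -2.5
  1.6  3.5]
[[467.8 102.1 100.5]
 [468.7  99.4  97.8]]
```

View pics/ov_top.png

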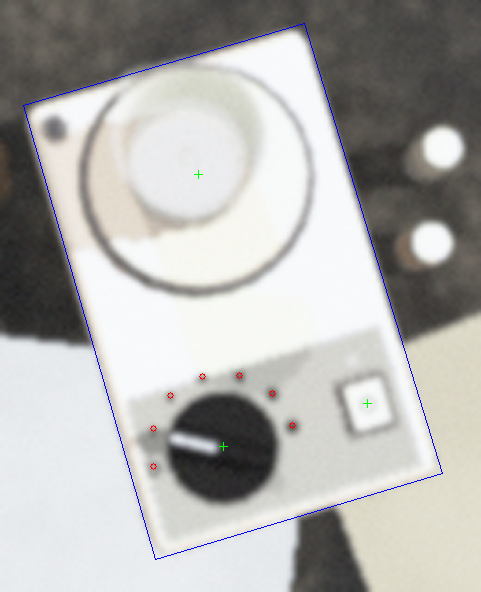

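View pics/ov_side.png

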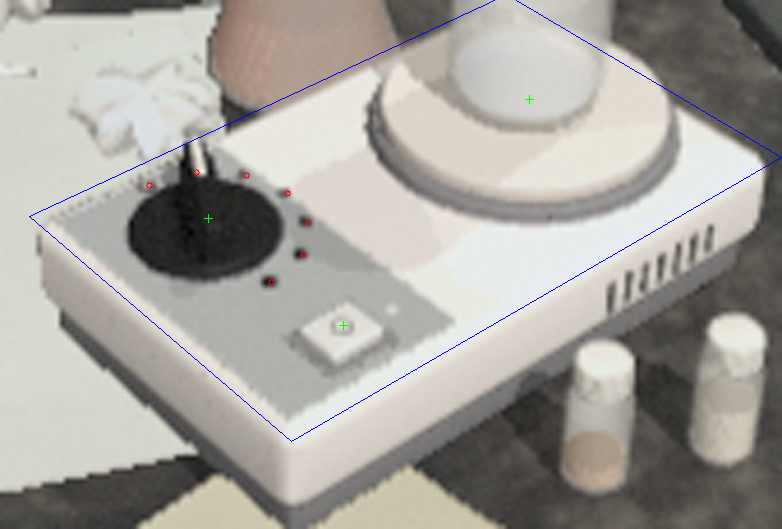

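The fit lies within about 2 mm: the skirt centre is at (222,447) in the top crop, under my cross. The pointer, (172,437), points at the first dot, so 3 clicks are needed. I'll close the fingers, move over, and push with the tool's -x face while rotating about the selector's axis.

```bash
python3 -m handwheel '[[-1,-2.58,-2.46,0,0,0,0],[-1,-2.58,-2.46,0,0,0,0],[-1,-2.58,-2.46,0,0,0,0],[-1,-2.58,-2.46,0,0,0,0],[-1,-2.58,-2.46,0,0,0,0],[-1,-2.58,-2.46,0,0,0,0],[-1,-2.58,-2.46,0,0,0,0],[-1,-2.58,-2.46,0,0,0,0],[-1,-2.58,-2.46,0,0,0,0],[-1,-2.58,-2.46,0,0,0,0],[-1,-2.58,-2.46,0,0,0,0],[-1,-2.58,-2.46,0,0,0,0]]'
python3 -m handwheel '[[-1,-2.58,-2.46,0,0,0,0],[-1,-2.58,-2.46,0,0,0,0],[-1,-2.58,-2.46,0,0,0,0],[-1,0,0,0,0,0,-0.073],[-1,0,0,0,0,0,0],[-1,0,0,0,0,0,0]]'
```

```text
time: 2.5
tool_pos: [391.9, 186.9, 248.6]
tcp_rot: [180.0, 0.0, 161.2]
ft_force: [0.8, 0.8, -0.3]
finger_gap: 0.1
grip_force: 0.0
time: 3.0
tool_pos: [440.8, 93.6, 248.3]
tcp_rot: [180.0, -0.0, 165.2]
ft_force: [0.4, 0.7, -0.8]
finger_gap: -0.1
grip_force: 0.0
```

```bash
python3 -m handwheel '[[-1,0,0,3.5,0,0,0],[-1,0,0,3.5,0,0,0],[-1,0,0,3,0,0,0],[-1,0,0,2,0,0,0],[-1,0,0,1,0,0,0],[-1,0,0,0,0,0,0]]'
python3 - <<'E'
from h import *
a=snapshot("side");b=snapshot("top")
ca=np.array(a["image"])[150:290,220:360,::-1];cb=np.array(b["image"])[190:330,270:410,::-1]
cv2.imwrite("pics/c1.png",cv2.resize(np.hstack([ca,cb]),None,fx=2.8,fy=2.8,interpolation=cv2.INTER_CUBIC))
E
```

```text
time: 3.5
tool_pos: [438.7, 94.5, 115.9]
tcp_rot: [-179.9, -0.2, 165.4]
ft_force: [-1.5, 0.2, -0.2]
finger_gap: 0.2
grip_force: 0.0
```

View pics/c1.png

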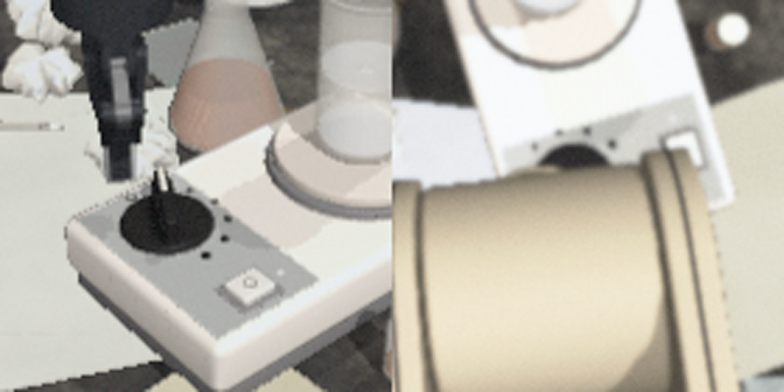

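The side view shows the closed fingertips beside the wing's left flank, tips at about (123,180) and the wing at (162,190); the arm hides the dial from above. I'll descend and approach to contact.

```bash
python3 -m handwheel '[[-1,0,0,0.8,0,0,0],[-1,0,0,0.6,0,0,0],[-1,0,0,0,0,0,0],[-1,0,0,0,0,0,0]]'; for i in 1; do python3 -m handwheel '[[-1,-0.3,0,0,0,0,0],[-1,-0.2,0,0,0,0,0],[-1,0,0,0,0,0,0]]'; done;  python3 -m handwheel '[[-1,-0.2,0,0,0,0,0],[-1,0,0,0,0,0,0]]';  python3 -m handwheel '[[-1,-0.2,0,0,0,0,0],[-1,0,0,0,0,0,0]]'
```

```text
time: 3.93
tool_pos: [440.8, 93.7, 104.3]
tcp_rot: [-180.0, -0.0, 165.3]
ft_force: [0.3, -0.0, -1.0]
finger_gap: 0.3
grip_force: 0.0
time: 4.18
tool_pos: [446.4, 92.3, 104.8]
tcp_rot: [180.0, 0.1, 165.3]
ft_force: [0.6, -0.2, -0.1]
finger_gap: 0.0
grip_force: 0.0
time: 4.35
tool_pos: [447.7, 91.9, 104.4]
tcp_rot: [180.0, -0.0, 165.3]
ft_force: [-1.2, -0.0, 0.8]
finger_gap: -0.3
grip_force: 0.5
time: 4.52
tool_pos: [449.0, 91.7, 104.1]
tcp_rot: [180.0, -0.1, 165.3]
ft_force: [-5.5, 2.9, 2.1]
finger_gap: 0.4
grip_force: 2.3
```

```bash
python3 -m handwheel '[[-1,0.1,0,0.2,0,0,0],[-1,0,0,0.15,0,0,0],[-1,-0.1,0,0,0,0,0],[-1,0,0,0,0,0,0]]';  python3 -m handwheel '[[-1,-0.158,0.118,0,0,0,0.07],[-1,-0.158,0.118,0,0,0,0.07],[-1,-0.158,0.118,0,0,0,0.07],[-1,0,0,0,0,0,0]]'; python3 -m handwheel '[[-1,-0.158,0.118,0,0,0,0.07],[-1,-0.158,0.118,0,0,0,0.07],[-1,-0.158,0.118,0,0,0,0.07],[-1,0,0,0,0,0,0]]'
```

```text
time: 4.85
tool_pos: [448.8, 91.6, 100.2]
tcp_rot: [-180.0, -0.1, 165.3]
ft_force: [-4.3, 2.1, 1.5]
finger_gap: -0.0
grip_force: 2.7
time: 5.18
tool_pos: [455.6, 93.2, 100.7]
tcp_rot: [180.0, 0.0, 153.1]
ft_force: [0.2, -0.4, 0.9]
finger_gap: -0.2
grip_force: 0.0
time: 5.52
tool_pos: [460.7, 93.9, 100.5]
tcp_rot: [-180.0, -0.1, 141.2]
ft_force: [-4.4, 1.7, 2.5]
finger_gap: 0.1
grip_force: 2.0
```

```bash
python3 -m handwheel '[[-1,-0.158,0.118,0,0,0,0.07],[-1,-0.158,0.118,0,0,0,0.07],[-1,0,0,0,0,0,0]]'
cat > look.py <<'E'
from h import *
import sys
p=np.load("p.npy");c,s_=np.cos(p[2]),np.sin(p[2]);A=np.array([p[0]-85*c-30*s_,p[1]-85*s_+30*c])
for n in sys.argv[1:]:
    s=snapshot(n);r=place_of(s,"pointer_tip")
    for d in r[:2]:
        v=d["location"][:2]-A;print(n,np.round(d["location"],1),round(d["conf"],2),"sel deg",(np.degrees(p[2])+90-np.degrees(np.arctan2(v[1],v[0]))).round(1),"r",np.hypot(*v).round(1))
E
python3 look.py side;  python3 -m handwheel '[[-1,-0.158,0.118,0,0,0,0.07],[-1,-0.158,0.118,0,0,0,0.07],[-1,0,0,0,0,0,0]]'; python3 look.py side
```

```text
time: 5.77
tool_pos: [464.8, 93.5, 100.6]
tcp_rot: [-180.0, -0.0, 133.3]
ft_force: [-2.9, 0.7, 0.2]
finger_gap: 0.1
grip_force: 1.2
side [482.1  83.  100.4] 0.85 sel deg 67.1 r 27.7
time: 6.12
tool_pos: [469.5, 92.5, 101.0]
tcp_rot: [179.9, 0.1, 125.3]
ft_force: [-0.1, -0.3, 0.7]
finger_gap: 0.1
grip_force: 0.0
side [488.1  78.3  99.6] 0.73 sel deg 81.2 r 30.4
```

```bash
python3 -m handwheel '[[-1,-0.158,0.118,0,0,0,0.07],[-1,-0.158,0.118,0,0,0,0.07],[-1,-0.158,0.118,0,0,0,0.07],[-1,-0.158,0.118,0,0,0,0.07],[-1,0,0,0,0,0,0]]'; python3 -m handwheel '[[-1,-0.078,0.06,0,0,0,0.035],[-1,-0.078,0.06,0,0,0,0.035],[-1,0,0,0,0,0,0]]';python3 look.py side
```

```text
time: 6.63
tool_pos: [475.7, 89.9, 100.8]
tcp_rot: [-180.0, -0.1, 109.2]
ft_force: [-3.3, 3.4, 2.2]
finger_gap: 0.3
grip_force: 2.1
time: 6.88
tool_pos: [477.4, 88.8, 100.8]
tcp_rot: [-180.0, -0.0, 105.4]
ft_force: [-2.9, 3.6, 0.4]
finger_gap: 0.0
grip_force: 1.8
side [490.2  73.1 103.5] 0.93 sel deg 91.7 r 30.7
```

```bash
python3 -m handwheel '[[-1,-0.078,0.06,0,0,0,0.035],[-1,0,0,0,0,0,0]]'; python3 -m handwheel '[[-1,-0.078,0.06,0,0,0,0.035],[-1,0,0,0,0,0,0]]';python3 look.py side
```

```text
time: 7.15
tool_pos: [478.4, 87.9, 100.8]
tcp_rot: [180.0, 0.0, 103.3]
ft_force: [-2.3, 1.2, 0.9]
finger_gap: 0.6
grip_force: 1.2
time: 7.32
tool_pos: [479.3, 87.1, 100.8]
tcp_rot: [180.0, 0.0, 101.2]
ft_force: [-1.1, 1.3, -0.7]
finger_gap: -0.1
grip_force: 0.8
side [491.8  68.8 100.4] 0.93 sel deg 100.0 r 31.6
```

Force is dropping toward the snap; one more small step, checking each time.

```bash
python3 -m handwheel '[[-1,-0.078,0.06,0,0,0,0.035],[-1,0,0,0,0,0,0],[-1,0,0,0,0,0,0]]';python3 look.py side; python3 -m handwheel '[[-1,-0.04,0.03,0,0,0,0.017],[-1,0,0,0,0,0,0],[-1,0,0,0,0,0,0]]';python3 look.py side
```

```text
time: 7.67
tool_pos: [480.1, 86.4, 100.8]
tcp_rot: [180.0, 0.0, 99.3]
ft_force: [-1.1, 0.5, -0.0]
finger_gap: -0.3
grip_force: 0.3
side [490.3  65.2  96.2] 0.82 sel deg 106.6 r 29.9
time: 8.02
tool_pos: [480.4, 86.2, 100.8]
tcp_rot: [180.0, 0.0, 98.2]
ft_force: [-0.7, -0.0, 0.1]
finger_gap: 0.0
grip_force: 0.2
side [490.6  64.9 100.9] 0.92 sel deg 107.1 r 30.3
```

```bash
python3 -m handwheel '[[-1,-0.078,0.06,0,0,0,0.035],[-1,0,0,0,0,0,0],[-1,0,0,0,0,0,0]]';python3 look.py side; python3 -m handwheel '[[-1,-0.078,0.06,0,0,0,0.035],[-1,0,0,0,0,0,0],[-1,0,0,0,0,0,0]]';python3 look.py side side
```

```text
time: 8.37
tool_pos: [481.1, 85.5, 100.8]
tcp_rot: [180.0, 0.0, 96.2]
ft_force: [-0.2, 0.2, 0.6]
finger_gap: -0.1
grip_force: 0.0
side [489.6  59.3 102.7] 0.87 sel deg 118.0 r 30.0
time: 8.72
tool_pos: [481.7, 84.8, 100.8]
tcp_rot: [180.0, 0.0, 94.3]
ft_force: [-1.1, -0.6, 0.7]
finger_gap: -0.2
grip_force: 0.0
side [491.3  57.3  98.2] 0.77 sel deg 120.8 r 32.1
side [492.1  56.9  99.7] 0.83 sel deg 121.1 r 33.0
```

The selector snapped to 120° (fourth dot). Retreat sideways, lift, and look.

```bash
python3 -m handwheel '[[-1,0.8,0,0,0,0,0],[-1,0.7,0,0,0,0,0],[-1,0,0,-2,0,0,0],[-1,0,0,-2,0,0,0],[-1,0,0,0,0,0,0]]'; python3 -m handwheel '[[-1,-3,0,0,0,0,0],[-1,-3,0,0,0,0,0],[-1,-3,0,0,0,0,0],[-1,-2.6,0,0,0,0,0],[-1,0,0,0,0,0,0],[-1,0,0,0,0,0,0]]';python3 look.py side
python3 - <<'E'
from h import *
a=snapshot("side");save(a,"c2.png",(230,170,400,290),4.6)
E
```

```text
time: 9.33
tool_pos: [482.8, 101.0, 144.9]
tcp_rot: [179.7, -0.0, 94.2]
ft_force: [0.6, 0.0, -0.0]
finger_gap: -0.0
grip_force: 0.0
time: 9.83
tool_pos: [489.0, -16.4, 140.5]
tcp_rot: [-180.0, -0.0, 94.1]
ft_force: [0.6, 0.6, 0.9]
finger_gap: 0.1
grip_force: 0.0
side [490.8  60.1  97.6] 0.6 sel deg 116.0 r 31.0
```

View pics/c2.png

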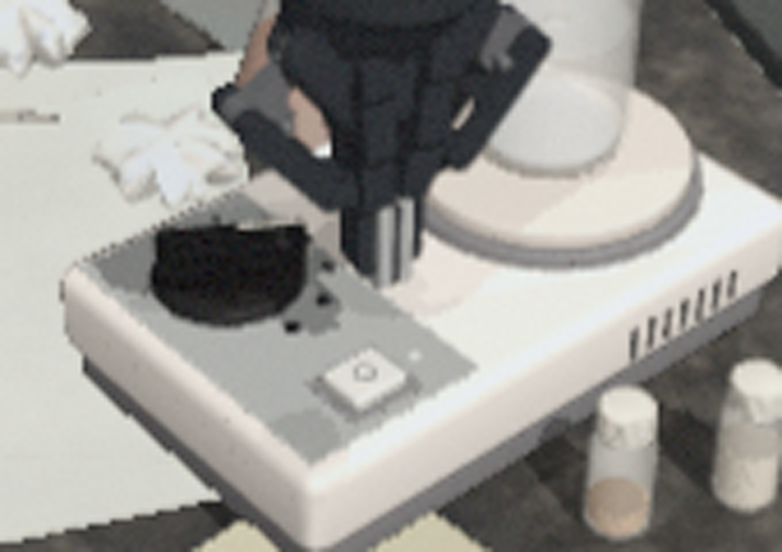

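The side view shows the wing pointing right, (305,235), straight at the fourth dot (327,265); the fifth (322,298) and sixth (292,325) lie beyond. The key is at (366,377). Now the key.

```bash
python3 -m handwheel '[[-1,0,-0.6,0,0,0,0],[-1,0,0,2,0,0,0],[-1,0,0,1.6,0,0,0],[-1,0,0,0.5,0,0,0],[-1,0,0,0,0,0,0],[-1,0,0,0,0,0,0]]'; python3 -m handwheel '[[-1,0,0,0.2,0,0,0],[-1,0,0,0.2,0,0,0],[-1,0,0,0,0,0,0]]';python3 -m handwheel '[[-1,0,0,0.1,0,0,0],[-1,0,0,0.1,0,0,0],[-1,0,0,0,0,0,0]]'
```

```text
time: 10.48
tool_pos: [482.8, -15.8, 100.0]
tcp_rot: [-180.0, -0.0, 94.2]
ft_force: [-0.2, 0.4, -0.2]
finger_gap: -0.2
grip_force: 0.0
time: 10.73
tool_pos: [483.4, -16.3, 96.2]
tcp_rot: [180.0, 0.0, 94.2]
ft_force: [-0.5, -0.1, -0.4]
finger_gap: 0.2
grip_force: 0.0
time: 10.98
tool_pos: [483.3, -16.4, 93.9]
tcp_rot: [180.0, 0.0, 94.2]
ft_force: [-0.7, 0.2, 2.2]
finger_gap: -0.3
grip_force: 0.8
```

```bash
python3 -m handwheel '[[-1,0,0,0.1,0,0,0],[-1,0,0,0.1,0,0,0],[-1,0,0,0.1,0,0,0],[-1,0,0,0,0,0,0]]';python3 -m handwheel '[[-1,0,0,0.1,0,0,0],[-1,0,0,0,0,0,0],[-1,0,0,0,0,0,0]]'
```

```text
time: 11.32
tool_pos: [483.3, -16.4, 90.9]
tcp_rot: [180.0, 0.0, 94.2]
ft_force: [-0.2, 0.1, 5.0]
finger_gap: 0.1
grip_force: 2.0
time: 11.57
tool_pos: [483.3, -16.4, 90.1]
tcp_rot: [180.0, 0.0, 94.2]
ft_force: [-0.1, 0.0, 4.4]
finger_gap: 0.1
grip_force: 2.4
```

Continue until the force rises clearly above 5 N (end stop), then let it up.

```bash
python3 -m handwheel '[[-1,0,0,0.05,0,0,0],[-1,0,0,0,0,0,0],[-1,0,0,0,0,0,0]]';python3 -m handwheel '[[-1,0,0,0.05,0,0,0],[-1,0,0,0,0,0,0],[-1,0,0,0,0,0,0]]'
```

```text
time: 11.82
tool_pos: [483.3, -16.4, 90.0]
tcp_rot: [180.0, 0.0, 94.2]
ft_force: [-2.3, 0.2, 9.2]
finger_gap: -0.4
grip_force: 4.6
time: 12.07
tool_pos: [483.4, -16.4, 89.9]
tcp_rot: [180.0, 0.0, 94.2]
ft_force: [-4.7, -0.6, 13.9]
finger_gap: -0.0
grip_force: 6.7
```

The key is on its stop (13.9 N, with no further travel). Lift and do a last check.

```bash
python3 -m handwheel '[[-1,0,0,-0.4,0,0,0],[-1,0,0,-0.6,0,0,0],[-1,0,0,-2,0,0,0],[-1,0,0,-3.5,0,0,0],[-1,0,0,-3.5,0,0,0],[-1,0,0,-3,0,0,0],[-1,0,0,0,0,0,0],[-1,0,0,0,0,0,0]]'; python3 look.py side
python3 - <<'E'
from h import *
a=snapshot("side");save(a,"c3.png",(230,120,420,290),3.5)
E
```

```text
time: 12.73
tool_pos: [484.3, -16.5, 221.1]
tcp_rot: [179.8, 0.0, 94.2]
ft_force: [-0.1, 0.0, -0.3]
finger_gap: 0.3
grip_force: 0.0
side [490.   57.9  97.7] 0.73 sel deg 120.4 r 30.7
```

View pics/c3.png

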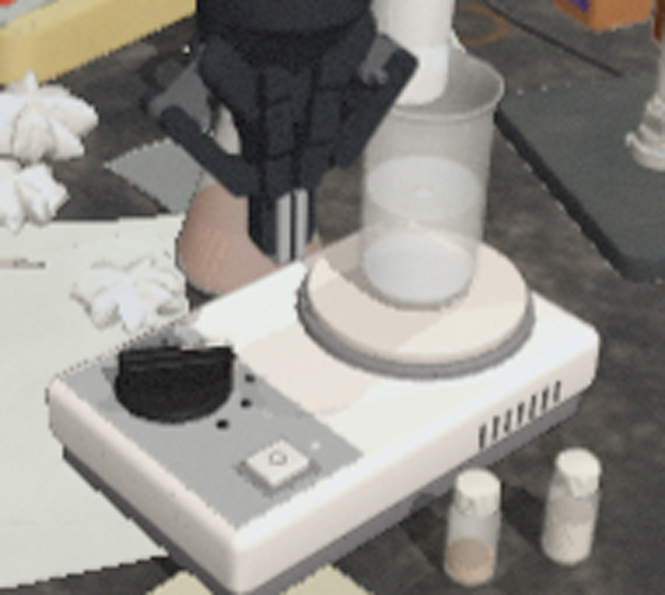

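The wing still points at the fourth dot (250,378), the key is up at (278,465), and the beaker, flask and vials stand where they were.

```bash
python3 -c "from bench import hand_in; print(hand_in())"
```

```text
the job is handed in; nothing more can be done
None
```

The selector rests at the fourth dot (read at about 120° in the last camera check), the start key was pressed to its stop and came up again, the beaker, flask and vials look undisturbed, and the job is handed in with no verdict shown.

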